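# Slide a bracket board out over the stand's edge and hold it

## Robot

A 6-joint arm with a two-finger parallel gripper is mounted at the origin on the work surface. World frame = base frame: x ahead of the robot, y to its left, z up, the work surface at z = 0. Lengths are in mm, angles in rad, forces in N, time in s.
With the tool pointing down it reaches from about 375 to 975 mm from the base axis. Payload 3.8 kg.
Tool frame: the origin (TCP) lies at the very end of the fingers, on their centre line; the grasp point (between the pads) lies 19 mm behind it (arm.hold_point_z is the distance from the TCP to the grasp point, in mm); y points along the fingers, z is the direction in which the jaws open and shut, and the axes are right-handed (so a half turn about y gives the same grasp; the last joint's range is limited). The gripper opens to 88 mm and grips with 3 to 60 N. Pads are 18 mm wide; open, the fingers measure 123 mm over their backs; the gripper's body (75 mm by 187 mm) begins 45 mm behind the grasp point.
Start: joints at [-1.211, 0.264, 1.604, -0, 1.274, -0.037], TCP at [260.861, -622.551, 238.706] pointing down, gripper open.
Joint ranges: [-2.63, 2.63], [-0.94, 2.18], [0.31, 2.57], [-1.31, 4.45], [0, 2.66], [-2.55, 2.55]. Speed limits (rad/s): [2.57, 2.57, 3.14, 3.14, 3.14, 3.14].

## Interface

Orientations are given as a unit quaternion [x, y, z, w].
In Python, from station import arm gives the robot as it stands.
- The arm moves only by the tool step_arm, never from a script. Its argument "series" is one flat list of numbers, 7 for each row, row after row: the turn, a rotation vector about the tool's x, y, z in rad, then the shift along the tool's x, y, z in mm, then the closure, from -1 (fully open) to 1 (shut). In form: [rx, ry, rz, dx, dy, dz, gripper, rx, ry, rz, dx, dy, dz, gripper, ...]. A call has 1 to 10 rows; each row shifts and turns the commanded pose from where the row before left it, along the tool's axes as they then stand; what a row does not reach is not made up. A row lasts 1/8 s, in which the tool goes at most 62.5 mm and 10.7 degrees, less where a joint would pass 70% of its speed; a pose out of reach is approached as far as the arm can. A call is refused whole if a number of a shift passes 62.5 or a number of a turn 0.188, either way. A call with a gripper value outside its range is refused whole. The fingers move at their own pace and stop on an object; the grip force is fixed at half the most. Time passes only in rows, so rows that do not move let the fingers close. It gives the time, the measured TCP pose, the force and the opening at its end, in the units of the state.
- arm.sense(): the state, without advancing time (a new reading comes with each control period).
- arm.capture(name): name is "side" or "top"; returns (picture, depth): 420x560x3 uint8, blue, green, red; 420x560 float32, mm along the optical axis (not along the pixel's ray), 0 where there is no reading.
- arm.camera_params(name): a dict with "camera_matrix" (3x3 intrinsics, pixels), "camera_from_world" (4x4, takes a point from world to camera coordinates). Camera axes: x right, y up, looking along -z (the intrinsics and any distortion apply to the point x, -y, -z); pixel columns grow to the right and rows downward; lengths in mm; the calibration is good to about 2 mm. A picture is of the moment at which its call begins. camera_params takes no time and is no camera call.
- arm.hand_in(): hands the job in, once; it reports no verdict.
Trained networks look in the newest picture that a camera, given by its name, has taken for a name from the list of things; names that differ only in an ending like _2 or _b are one class to them, and where a whole thing is asked for, a point or a joint stands for the part that bears it (a point fixed in the world has none). Each returns a list of dicts, best first, with "conf" (0 to 1); they miss things now and then, are a little off and sometimes report something else, mostly with a low value. They report only what shows in the picture. A call takes as long as a camera call.
- arm.silhouettes(thing, camera): "mask" (420x560 bool, what is visible of it) and "point" ([column, row] in pixels, amid what is visible of it).
- arm.place_of(thing, camera): "point" ([column, row] in pixels: a listed point, or the origin of a listed thing).
The state is a dict: "clock": time; "joint_pos": joint angles; "joint_velocities": joint speeds; "effort": joint torques, N m; "tool_pos": TCP position; "ee_rot": TCP orientation; "force": force on the tool from outside, world axes, zero at the start; "torque": the same for the moment, N m; "finger_gap": finger opening in mm.
Only numpy, scipy, OpenCV 4.12 (cv2) and the standard library are available. Lean on these libraries where they do the work, as an engineer would, in place of code of your own. Each camera call takes 0.05 s, during which the arm holds its last target.

## Task

Swing the yellow quarter-turn lever on the blue bench stand fully open so that its stop clears the lane, and only then slide the wooden board outward along the stand, nose with the steel bracket first, without lifting it off, until the red line across the board lies right over the stand's front edge. Out there the board would tip off if let go, so finish while still holding it: level, flat on the stand, at rest and in the robot's grip (or pressed down by it). Leave the other things on the bench where they are.

Things in the scene. Friction and masses are not known exactly. Their poses are not given: they have to be found in the camera images.
- stand: Fixed blue bench stand, 380 long (its x) x 150 wide (its y) x 50 mm high; origin under its centre, x points outward to its front edge, z up. A lane along x lies between two aluminium guide strips 92 mm apart, 6 mm thick and 7 mm high above the top face; the board lies in this lane. The lever sits at the front on the -y side.
- edge (a point): Middle of the stand's front edge, on its top face (50 mm above the bench, 190 mm from the stand's origin along its x); axes as the stand's. White stripes run along this edge at both sides of the lane.
- stop_lever (a joint): Angle of the yellow quarter-turn lever about its vertical axis: 0 = closed (short arm reaches across the lane in front of the board's nose, long arm with the grip post points to the stand's -y), 1.571 = fully open (long arm points outward along the stand's +x, short arm back along the lane's side). It opens anticlockwise seen from above, stops at both ends, stays where it is left and needs 2 to 4 N at the post. It starts closed or a little open, still in the way.
- stop_hinge (a point): On the lever's vertical axis, 16 mm above the stand's top face, at x = 174, y = -62 mm in the stand's frame. Short arm 38 mm, long arm 78 mm, both 12 mm high (10 to 22 mm above the top face).
- stop_grip (a point): Centre of the lever's upright round yellow grip post, 16 mm diameter, standing 40 mm proud of the long arm, 70 mm from the axis; the point is 45 mm above the stand's top face, 17 mm under the post's top.
- board: Loose wooden board, 270 long (its x) x 88 wide (its y) x 18 mm thick, about 0.55 kg; origin at the centre of its underside, x points to its nose, which starts 70 to 115 mm behind the stand's front edge. A steel angle bracket (60 mm square foot, 42 mm high) is fixed on the nose, so the centre of mass is about 100 mm behind the nose. A red line crosses its top 150 mm behind the nose.
- mark (a point): Middle of the red line across the board (4 mm wide), given at the board's underside; 15 mm behind the board's centre; axes as the board's. The board is right when this point lies on edge.
- board_grip (a point): Centre of the black grip block fixed upright on the tail of the board: 60 mm long (board's x), 24 mm wide (board's y), 42 mm high; 225 mm behind the nose, 75 mm behind the red line, on the board's middle. Point is half-way up, 39 mm above the board's underside, 21 mm under the block's top. Axes as the board's.
- tin: Bystander: pale can with a green band, 76 mm diameter, 85 mm high, beside the stand.
- tape: Bystander: roll of pale tape lying flat, 100 mm diameter, 25 mm high.
- sander: Bystander: cork sanding block 70 x 45 x 30 mm, low on the bench in front of the stand, below where the board's nose comes out (20 mm clear under it).
- driver: Bystander: screwdriver lying on the bench.
- spanner: Bystander: spanner lying on the bench.
- polish: Bystander: white bottle, 60 mm diameter, 170 mm high.
- cup: Bystander: white mixing cup, 76 mm diameter, 85 mm high.

How it is judged (in metres and radians):
On the way, in this order (a step that is already met when the one before it is completed fails the run):
1. the lever is fully open (80 degrees or more) while the board is still back on the stand (value of joint stop_lever above 1.4 rad and x of mark in the frame of edge below -0.15 m), for 0.2 s.
2. the board is out with its red line over the edge, level, and held (x of mark in the frame of edge between -0.007 and 0.007 m and z of mark in the frame of edge between -0.005 and 0.005 m and y of mark in the frame of edge between -0.006 and 0.006 m and angle between board's own z axis and vertical below 0.06 rad and value of joint stop_lever above 1.4 rad and (contact force between board and the fingers above 1 N or contact force between board and the arm above 1 N)), for 0.3 s.
At the end, for the whole second after the job is handed in: Lever open by 1.40 rad or more; red line within 7 mm of the front edge, board centred in the lane within 6 mm, tilt under 0.06 rad, underside within 5 mm of the stand's top; at rest, borne by the stand, touched by the robot with over 1 N and by no bystander (all of step 2 and linear speed of board below 0.02 m/s and angular speed of board below 0.1 rad/s and contact force between board and stand above 0.5 N and contact force between board and tin below 0.3 N and contact force between board and tape below 0.3 N and contact force between board and sander below 0.3 N and contact force between board and driver below 0.3 N and contact force between board and spanner below 0.3 N and contact force between board and polish below 0.3 N and contact force between board and cup below 0.3 N); the arm keeps its last pose, push and grip.
It fails at once if the board is lifted off the stand or tips (over 25 mm up or 0.25 rad) (z of mark in the frame of edge above 0.025 m or angle between board's own z axis and vertical above 0.25 rad).
It fails at once if a bystander is pushed away or knocked over (distance of any of tin, tape, sander, driver, spanner, polish, cup from where it was at the start of the episode above 0.03 m or angle between any of tin, polish, cup's own z axis and vertical above 0.6 rad).
It also fails if it takes over 51 s, if anything falls off the work surface, if the arm or the gripper's body presses on something with over 40 N, if the wrist force passes 120 N, or if a joint passes its speed limit or range.

## Working session

There is one attempt and no reset: what is moved stays moved. The work goes in short steps, Python scripts to look and compute and a tool call to move; the robot and the scene stay as the last step left them, time stands still between calls to the robot, and variables do not carry over. Pictures are saved under pics/ and viewed, and the job is handed in when it is done.

Besides the shell and the picture viewer there is one more tool, called after "Call:" as name(argument=value, ...), one argument or row to a line, values as JSON. step_arm: Moves the arm, as the interface text tells. Its arguments: {"type":"object","properties":{"series":{"type":"array"}},"required":["series"]}

```bash
ls; mkdir -p pics; python3 - <<'E'
from station import arm
import cv2
print(arm.sense())
for n in ["side","top"]:
    im,d=arm.capture(n); cv2.imwrite(f"pics/{n}0.png",im)
    p=arm.camera_params(n); print(n,p)
E
```

```text
pics
{'clock': 0.0, 'joint_pos': array([-1.21092142e+00,  2.64731110e-01,  1.60531744e+00,  2.66659887e-05,
        1.27367673e+00, -3.69200470e-02]), 'joint_velocities': array([ 0.00251675, -0.00139964,  0.00065042, -0.00082383,  0.00125367,
        0.00061728]), 'effort': array([ 7.41216936e-04, -5.02111781e+01, -3.56878173e+01,  7.26833101e-02,
        2.94482382e-02, -2.05234392e-04]), 'tool_pos': array([ 260.6186404 , -621.92393743,  237.43338048]), 'ee_rot': array([-0.13947922,  0.69398175, -0.69249047,  0.13925456]), 'force': array([ 0.03926246,  0.54404025, -0.41099065]), 'torque': array([0.00840636, 0.00479384, 0.04227372]), 'finger_gap': 88.50604707336883}
side {'camera_matrix': array([[429.29196794,   0.        , 275.63724282],
       [  0.        , 429.29196794, 206.70198613],
       [  0.        ,   0.        ,   1.        ]]), 'camera_from_world': array([[-7.00612216e-01, -7.13337835e-01,  1.70779465e-02,
         3.62060569e+02],
       [ 5.46956849e-01, -5.21521233e-01,  6.54869307e-01,
        -2.98311938e+02],
       [-4.58236542e-01,  4.68150336e-01,  7.55549161e-01,
        -1.29627658e+03],
       [ 0.00000000e+00,  0.00000000e+00,  0.00000000e+00,
         1.00000000e+00]])}
top {'camera_matrix': array([[468.32924917,   0.        , 278.91173366],
       [  0.        , 468.32924917, 202.02513786],
       [  0.        ,   0.        ,   1.        ]]), 'camera_from_world': array([[ 2.61279639e-02, -9.99646084e-01,  5.00357162e-03,
         2.94142609e+01],
       [ 9.92853058e-01,  2.65328169e-02,  1.16356411e-01,
        -5.00343970e+02],
       [-1.16447990e-01,  1.92765527e-03,  9.93194920e-01,
        -1.59354685e+03],
       [ 0.00000000e+00,  0.00000000e+00,  0.00000000e+00,
         1.00000000e+00]])}
```

View pics/side0.png

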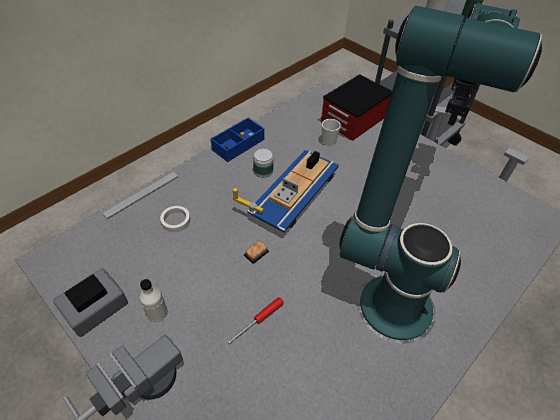

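View pics/top0.png

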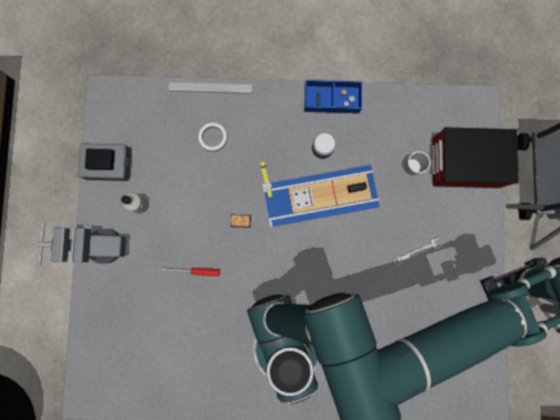

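The stand lies with its front toward world +y. The lever at top (265,178) is closed, the nose is at (292,200) and the board's grip block is at (357,187).

```bash
cat > h.py <<'E'
from station import arm
import numpy as np, cv2
def ray(n,uv):
    p=arm.camera_params(n);K=p["camera_matrix"];T=p["camera_from_world"];R=T[:3,:3];t=T[:3,3]
    c=-R.T@t; v=np.array([(uv[0]-K[0,2])/K[0,0],-(uv[1]-K[1,2])/K[1,1],-1.]); return c,R.T@v
def atz(n,uv,z):
    c,v=ray(n,uv); return c+v*(z-c[2])/v[2]
def proj(n,P):
    p=arm.camera_params(n);K=p["camera_matrix"];T=p["camera_from_world"]
    q=T[:3,:3]@np.asarray(P,float)+T[:3,3]; return np.array([K[0,2]+K[0,0]*q[0]/-q[2],K[1,2]-K[1,1]*q[1]/-q[2]])
def tri(a,b):
    c1,v1=a;c2,v2=b;A=np.stack([v1,-v2],1);s=np.linalg.lstsq(A,c2-c1,rcond=None)[0]
    p,q=c1+s[0]*v1,c2+s[1]*v2; return (p+q)/2,np.linalg.norm(p-q)
Z=dict(stop_hinge=66,stop_grip=95,edge=50,mark=50,board_grip=89,stand=0,board=50,sander=0,tin=0)
def look(names):
    for n in names:
        r={}
        for c in("top","side"):
            l=arm.place_of(n,c)
            if l: r[c]=l[0]["point"]; print(n,c,np.round(l[0]["point"],1),round(l[0]["conf"],2),"atz",np.round(atz(c,l[0]["point"],Z[n]),1))
        if len(r)==2:
            P,e=tri(ray("top",r["top"]),ray("side",r["side"]));print("   tri",np.round(P,1),"gap",round(e,1))
E
python3 - <<'E'
from h import *
look(["stop_hinge","stop_grip","edge","mark","board_grip","stand","board"])
print(arm.sense()["clock"])
im=cv2.imread("pics/top0.png")[120:240,220:400];cv2.imwrite("pics/t0z.png",cv2.resize(im,None,fx=4.4,fy=4.4,interpolation=cv2.INTER_CUBIC))
im=cv2.imread("pics/side0.png")[140:240,220:350];cv2.imwrite("pics/s0z.png",cv2.resize(im,None,fx=6,fy=6,interpolation=cv2.INTER_CUBIC))
E
```

```text
stop_hinge top [268.6 186. ] 0.68 atz [549.   79.2  66. ]
stop_hinge side [254.5 203.9] 0.47 atz [550.4  69.8  66. ]
   tri [545.4  77.3  76.7] gap 4.9
stop_grip top [260.8 163.6] 0.62 atz [619.8 106.9  95. ]
stop_grip side [175.7 222.2] 0.66 atz [647.5 321.3  95. ]
   tri [709.5 190.3 -69.7] gap 189.0
edge top [264.3 206.1] 0.9 atz [481.6  92.2  50. ]
edge side [265.6 217.5] 0.67 atz [490.2  74.7  50. ]
   tri [477.2  90.1  74.8] gap 4.4
mark top [333.4 194. ] 0.86 atz [ 529.6 -143.4   50. ]
mark side [300.5 181.1] 0.63 atz [ 526.8 -135.5   50. ]
   tri [ 532.  -143.8   40. ] gap 2.5
board_grip top [357.  185.8] 0.97 atz [ 554.1 -217.5   89. ]
board_grip side [312.  158.1] 0.69 atz [ 554.5 -223.4   89. ]
   tri [ 551.9 -217.5   94.7] gap 3.2
stand top [318.3 194.9] 0.97 atz [531.9 -96.    0. ]
stand side [291.5 196.4] 0.72 atz [527.1 -92.    0. ]
   tri [532.4 -97.1  -8. ] gap 1.4
board top [329.  196.4] 0.63 atz [ 520.9 -128.4   50. ]
board side [301.6 179.3] 0.63 atz [ 530.3 -145.1   50. ]
   tri [ 516.8 -126.7   73.1] gap 2.7
0.8
```

View pics/t0z.png

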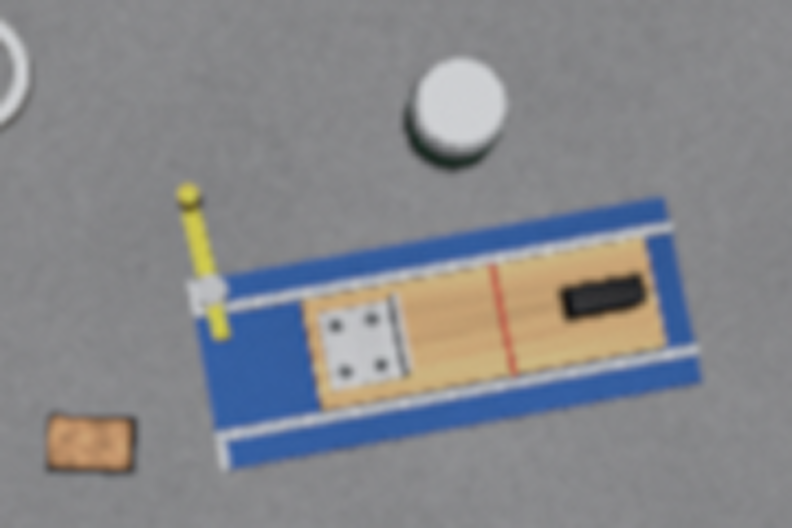

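View pics/s0z.png

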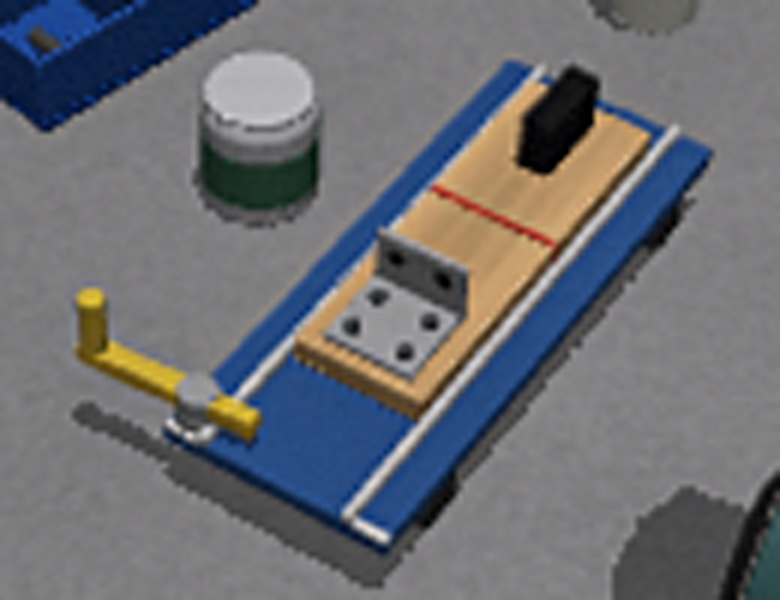

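```bash
cat >> h.py <<'E'
def zt(x,y): return np.array([(x+.5)/4.4-.5+220,(y+.5)/4.4-.5+120])
def zs(x,y): return np.array([(x+.5)/6-.5+220,(y+.5)/6-.5+140])
E
python3 - <<'E'
from h import *
from scipy.optimize import least_squares
obs=[("top",(190,75*1-150),zt(229,469)),]
obs=[("top",(190,75),zt(229,469)),("top",(-190,75),zt(701,383)),("top",(-190,-75),zt(662,198)),
("side",(190,75),zs(388,550)),("side",(-190,75),zs(712,152)),("side",(-190,-75),zs(515,60)),("side",(190,-75),zs(166,433))]
def W(p,x,y,z=50): 
    c,s=np.cos(p[2]),np.sin(p[2]); return np.array([p[0]+c*x-s*y,p[1]+s*x+c*y,z])
for cams in (["top"],["side"],["top","side"]):
    f=lambda p:np.concatenate([proj(c,W(p,*o))-uv for c,o,uv in obs if c in cams])
    r=least_squares(f,[530,-96,1.7]);p=r.x
    print(cams,np.round(p,4),np.round(r.fun,1))
print("edge",W(p,190,0),"hinge",W(p,174,-62,66))
def inS(P,p=p):
    d=np.array(P[:2])-p[:2];c,s=np.cos(p[2]),np.sin(p[2]);return np.round([c*d[0]+s*d[1],-s*d[0]+c*d[1]],1)
# lever post top z=112
for c,uv in(("top",zt(189,191)),("side",zs(91,297))):
    P=atz(c,uv,112);print("post top",c,P,inS(P))
for c,a,b in(("top",(495,265),(514,375)),("side",(433,187),(557,244))):
    z=zt if c=="top" else zs
    A,B=atz(c,z(*a),68),atz(c,z(*b),68);print("mark",c,inS(A),inS(B))
for c,uv in(("top",zt(604,297)),):
    P=atz(c,uv,105);print("block top",c,P,inS(P))
E
```

```text
['top'] [ 524.458  -100.6982    1.7798] [-1.3  0.5  0.7 -0.1  0.6 -0.5]
['side'] [ 518.7768 -100.2579    1.7799] [ 0.1 -0.2  0.5  0.2 -0.7  0.5  0.1 -0.3]
['top', 'side'] [ 521.6469 -100.8558    1.7826] [-1.2  1.5  0.8  0.6  0.6  0.2 -0.3 -0.8 -0.1 -0.3 -1.3  0.  -0.2 -0.8]
edge [481.70179776  84.89779917  50.        ] hinge [545.67991832  82.29010119  66.        ]
post top top [618.49682585 100.40590183 112.        ] [ 176.4 -137. ]
post top side [614.805692    99.57133226 112.        ] [ 176.4 -133.2]
mark top [-46.  -45.3] [-43.4  41.2]
mark side [-46.5 -43.4] [-47.1  43.7]
block top top [ 547.18753274 -214.4721601   105.        ] [-116.4   -1.1]
```

```bash
cat >> h.py <<'E'
from scipy.spatial.transform import Rotation as Ro
YAW=1.781
def st(): 
    s=arm.sense();R=Ro.from_quat(s["ee_rot"]).as_matrix();return s,R
def plan(target,jawdir):
    """shift in current tool axes to target, and turn (rotvec tool axes) so tool y=down, z=jawdir(angle) nearest"""
    s,R=st(); print("clk",s["clock"],"tcp",np.round(s["tool_pos"],1),"gap",round(s["finger_gap"],1),"F",np.round(s["force"],1),"j",np.round(s["joint_pos"],2))
    y=np.array([0,0,-1.]);best=[]
    for k in(0,np.pi):
        z=np.array([np.cos(jawdir+k),np.sin(jawdir+k),0]);Rt=np.stack([np.cross(y,z),y,z],1)
        best.append((Ro.from_matrix(R.T@Rt).as_rotvec(),Rt))
    d=np.asarray(target)-s["tool_pos"]
    for rv,Rt in best: print("turn",np.round(rv,4),"shift cur",np.round(R.T@d,1),"shift in target axes",np.round(Rt.T@d,1))
    print("R",np.round(R,3).tolist())
E
python3 - <<'E'
from h import *
plan([616,100,160],YAW)
E
```

```text
clk 0.8 tcp [ 260.9 -622.6  238.7] gap 88.1 F [ 0.3 -0.3 -0.7] j [-1.21  0.26  1.6   0.    1.27 -0.04]
turn [-0.000e+00 -2.955e+00  1.000e-04] shift cur [-606.8   78.7 -529.2] shift in target axes [498.1  78.7 632.5]
turn [-0.      0.1866 -0.    ] shift cur [-606.8   78.7 -529.2] shift in target axes [-498.1   78.7 -632.5]
R [[-0.922, 0.0, 0.386], [-0.386, -0.0, -0.922], [-0.0, -1.0, 0.0]]
```

Call:
step_arm(
  series=[0,0.186,0,0,0,0,-1,0,0,0,-35.6,5,-45.2,-1,0,0,0,-35.6,5,-45.2,-1,0,0,0,-35.6,5,-45.2,-1,0,0,0,-35.6,5,-45.2,-1,0,0,0,-35.6,5,-45.2,-1,0,0,0,-35.6,5,-45.2,-1,0,0,0,-35.6,5,-45.2,-1,0,0,0,-35.6,5,-45.2,-1,0,0,0,-35.6,5,-45.2,-1],
)

```text
clock: 2.05
tool_pos: [489.8, -156.1, 194.0]
ee_rot: [0.074, -0.703, 0.703, -0.075]
force: [0.4, 0.2, -0.4]
finger_gap: 88.0
```

```bash
python3 - <<'E'
from h import *
plan([616,100,160],YAW)
E
```

```text
clk 2.05 tcp [ 489.8 -156.1  194. ] gap 88.0 F [ 0.4  0.2 -0.4] j [-0.36 -0.01  1.99 -0.    1.15  1.  ]
turn [-1.6000e-03 -3.1411e+00  1.1000e-03] shift cur [-176.9   34.  -224. ] shift in target axes [176.9  34.  224.1]
turn [-0.0007  0.0005 -0.001 ] shift cur [-176.9   34.  -224. ] shift in target axes [-176.9   34.  -224.1]
R [[-0.978, 0.001, 0.209], [-0.209, -0.0, -0.978], [-0.001, -1.0, 0.001]]
```

Call:
step_arm(
  series=[0,0,0,-35.4,6.8,-44.8,-1,0,0,0,-35.4,6.8,-44.8,-1,0,0,0,-35.4,6.8,-44.8,-1,0,0,0,-35.4,6.8,-44.8,-1,0,0,0,-35.4,6.8,-44.8,-1,0,0,0,0,0,0,-1],
)

```text
clock: 2.8
tool_pos: [616.1, 101.8, 159.0]
ee_rot: [-0.076, 0.703, -0.703, 0.076]
force: [-0.3, -1.0, -0.9]
finger_gap: 88.4
```

```bash
python3 - <<'E'
from h import *
im,d=arm.capture("top");cv2.imwrite("pics/t1.png",cv2.resize(im[120:240,220:400],None,fx=4.4,fy=4.4,interpolation=cv2.INTER_CUBIC))
im,d=arm.capture("side");cv2.imwrite("pics/s1.png",cv2.resize(im[120:240,200:350],None,fx=5,fy=5,interpolation=cv2.INTER_CUBIC))
plan([616,100,82],YAW)
print(proj("side",arm.sense()["tool_pos"]))
E
```

```text
clk 2.9 tcp [615.   98.6 159.3] gap 88.2 F [-0.8  0.6 -0.5] j [ 0.12  0.23  1.8  -0.    1.11  1.48]
turn [ 1.8000e-03 -3.1394e+00  7.0000e-04] shift cur [-1.4 77.3 -1.2] shift in target axes [ 1.3 77.3  1.2]
turn [-0.0004  0.0022  0.0011] shift cur [-1.4 77.3 -1.2] shift in target axes [-1.3 77.3 -1.2]
R [[-0.978, -0.001, 0.211], [-0.211, -0.001, -0.978], [0.001, -1.0, 0.0]]
[234.15586896 179.03539507]
```

View pics/s1.png

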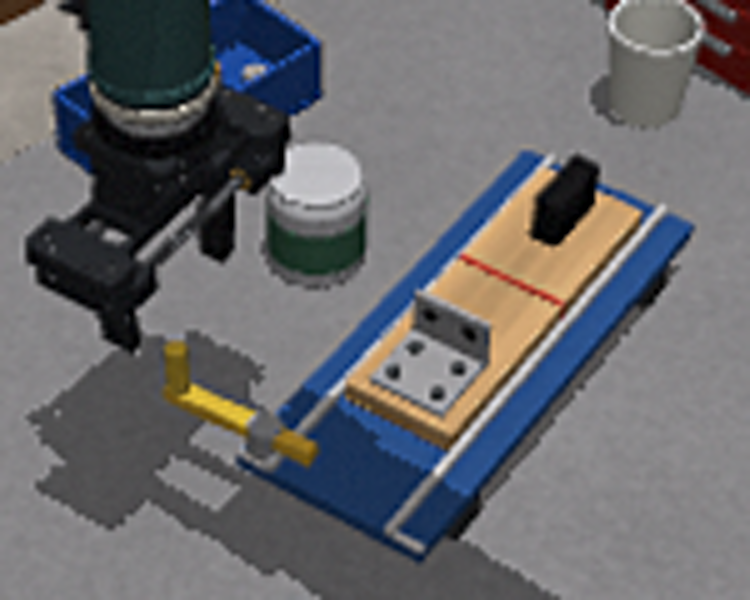

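View pics/t1.png

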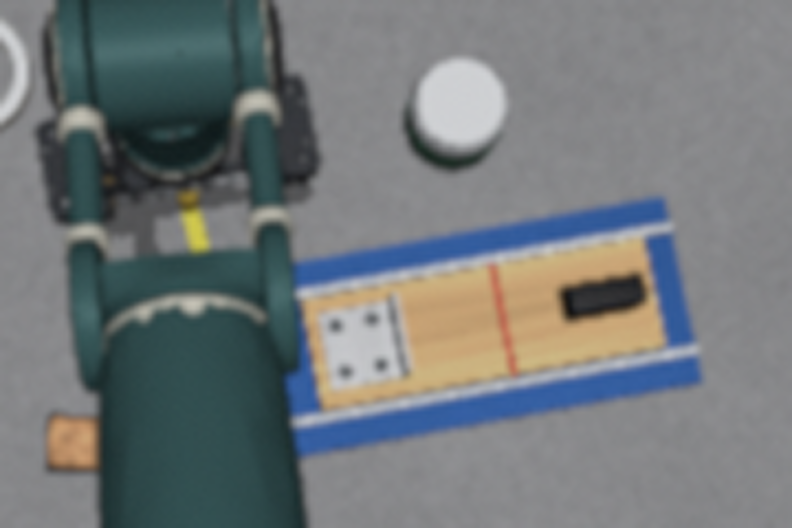

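Call:
step_arm(
  series=[0,0,0,0,26,0,-1,0,0,0,0,26,0,-1,0,0,0,0,26,0,-1,0,0,0,0,0,0,0.45,0,0,0,0,0,0,0.45,0,0,0,0,0,0,0.45,0,0,0,0,0,0,0.45],
)

```text
clock: 3.78
tool_pos: [616.1, 98.3, 83.1]
ee_rot: [-0.074, 0.703, -0.703, 0.075]
force: [-0.3, -0.6, 0.0]
finger_gap: 50.2
```

```bash
python3 - <<'E'
from h import *
im,d=arm.capture("side");cv2.imwrite("pics/s2.png",cv2.resize(im[120:240,200:350],None,fx=5,fy=5,interpolation=cv2.INTER_CUBIC))
plan([616,100,82],YAW)
E
```

```text
clk 3.825 tcp [615.9  98.4  82.8] gap 46.5 F [-0.1 -0.8 -1. ] j [ 0.12  0.3   1.86 -0.    0.98  1.48]
turn [-2.600e-03 -3.141e+00  2.000e-04] shift cur [-0.4  0.8 -1.5] shift in target axes [0.4 0.8 1.5]
turn [-0.0002  0.0006 -0.0017] shift cur [-0.4  0.8 -1.5] shift in target axes [-0.4  0.8 -1.5]
R [[-0.978, 0.002, 0.209], [-0.209, 0.0, -0.978], [-0.002, -1.0, 0.0]]
```

View pics/s2.png

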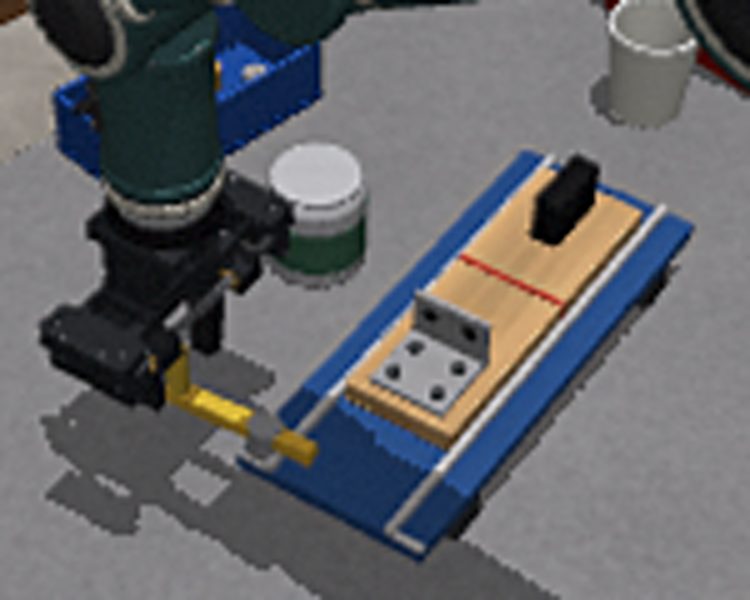

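Call:
step_arm(
  series=[0,0,0,0,0,0,0.5,0,0,0,0,0,0,0.5,0,0,0,0,0,0,0.5,0,0,0,0,0,0,0.5,0,-0.15,0,0.8,0,-10.5,0.5,0,-0.15,0,0.8,0,-10.5,0.5,0,-0.15,0,0.8,0,-10.5,0.5,0,-0.15,0,0.8,0,-10.5,0.5],
)

```text
clock: 4.82
tool_pos: [594.8, 133.9, 81.5]
ee_rot: [0.281, -0.649, 0.65, -0.28]
force: [1.2, -3.0, 0.7]
finger_gap: 22.1
```

```bash
cat >> h.py <<'E'
SC=np.array([521.6,-100.6])
def W(x,y): 
    c,s=np.cos(YAW),np.sin(YAW); return np.array([SC[0]+c*x-s*y,SC[1]+s*x+c*y])
def inS(P):
    d=np.array(P[:2])-SC;c,s=np.cos(YAW),np.sin(YAW);return np.array([c*d[0]+s*d[1],-s*d[0]+c*d[1]])
def lev():
    s,R=st();q=inS(s["tool_pos"])-[174,-62];z=np.degrees(np.arctan2(R[1,2],R[0,2]))
    print("r",round(np.hypot(*q),1),"ang",round(np.arctan2(q[0],-q[1]),3),"tool ang",round(np.radians(z)-YAW+np.pi,3),"gap",round(s["finger_gap"],1),"F",np.round(s["force"],1),"clk",s["clock"],"z",s["tool_pos"][2])
E
python3 - <<'E'
from h import *
lev()
E
```

```text
r 70.9 ang 0.601 tool ang 0.606 gap 22.1 F [ 1.2 -3.   0.7] clk 4.825 z 81.5392657556967
```

Call:
step_arm(
  series=[0,-0.15,0,0.8,0,-10.5,0.5,0,-0.15,0,0.8,0,-10.5,0.5,0,-0.15,0,0.8,0,-10.5,0.5,0,-0.15,0,0.8,0,-10.5,0.5,0,-0.15,0,0.8,0,-10.5,0.5,0,-0.12,0,0.5,0,-8.4,0.5,0,0,0,0,0,0,0.5],
)

```text
clock: 5.7
tool_pos: [538.6, 153.5, 81.8]
ee_rot: [-0.526, 0.472, -0.472, 0.526]
force: [-0.4, 0.1, 0.5]
finger_gap: 21.6
```

```bash
python3 - <<'E'
from h import *
lev()
E
```

```text
r 71.3 ang 1.464 tool ang 1.469 gap 21.6 F [-0.4  0.1  0.5] clk 5.7 z 81.8484478420183
```

Call:
step_arm(
  series=[0,-0.1,0,0.4,0,-7,0.5,0,0,0,0,0,-3,0.5,0,0,0,0,0,-1.5,0.5,0,0,0,0,0,0,0.5],
)

```text
clock: 6.2
tool_pos: [528.6, 152.0, 82.1]
ee_rot: [-0.548, 0.445, -0.446, 0.55]
force: [3.9, 3.8, -2.3]
finger_gap: 22.1
```

```bash
python3 - <<'E'
from h import *
lev()
E
```

```text
r 71.6 ang 1.604 tool ang 1.568 gap 22.1 F [ 3.9  3.8 -2.3] clk 6.2 z 82.0723474814254
```

Call:
step_arm(
  series=[0,0,0,0,0,-2,0.5,0,0,0,0,0,0,0.5],
)

```text
clock: 6.45
tool_pos: [528.5, 152.0, 82.2]
ee_rot: [-0.547, 0.444, -0.447, 0.551]
force: [9.1, 4.4, -5.8]
finger_gap: 21.8
```

```bash
python3 - <<'E'
from h import *
lev()
E
```

```text
r 71.6 ang 1.606 tool ang 1.569 gap 21.8 F [ 9.1  4.4 -5.8] clk 6.45 z 82.18111330742134
```

Call:
step_arm(
  series=[0,0,0,0,0,5,0.5,0,0,0,0,0,0,0.3,0,0,0,0,-28,0,0.3,0,0,0,0,-28,0,-0.2,0,0,0,0,-28,0,-1,0,0,0,0,0,0,-1],
)

```text
clock: 7.2
tool_pos: [531.8, 152.1, 168.0]
ee_rot: [-0.548, 0.444, -0.446, 0.551]
force: [0.6, 0.1, -0.0]
finger_gap: 58.9
```

```bash
python3 - <<'E'
from h import *
lev()
im,d=arm.capture("top")
im,d=arm.capture("side");cv2.imwrite("pics/s3.png",cv2.resize(im[120:240,200:350],None,fx=5,fy=5,interpolation=cv2.INTER_CUBIC))
p=W(-121,0)
plan([*p,165],YAW+np.pi/2)
E
```

```text
r 71.1 ang 1.561 tool ang 1.57 gap 58.9 F [ 0.6  0.1 -0. ] clk 7.2 z 168.02199178627356
clk 7.3 tcp [529.8 151.7 165. ] gap 66.5 F [-0.2 -0.4 -0.7] j [ 0.23  0.09  1.95 -0.    1.1   0.02]
turn [-2.000e-04  3.141e+00  1.700e-03] shift cur [ 3.661e+02  1.000e-01 -6.040e+01] shift in target axes [-366.    -0.    60.6]
turn [ 0.0011 -0.0006  0.0002] shift cur [ 3.661e+02  1.000e-01 -6.040e+01] shift in target axes [366.   -0.  -60.6]
R [[0.208, -0.001, 0.978], [-0.978, -0.0, 0.208], [0.0, -1.0, -0.001]]
```

View pics/s3.png

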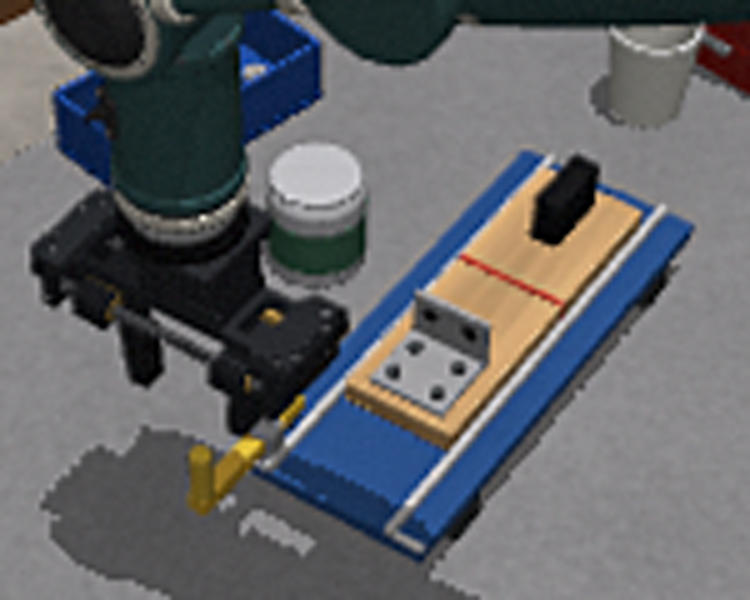

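Call:
step_arm(
  series=[0,0,0,52.3,0,-8.6,-1,0,0,0,52.3,0,-8.6,-1,0,0,0,52.3,0,-8.6,-1,0,0,0,52.3,0,-8.6,-1,0,0,0,52.3,0,-8.6,-1,0,0,0,52.3,0,-8.6,-1,0,0,0,52.3,0,-8.6,-1,0,0,0,0,0,0,-1,0,0,0,0,20,0,-1,0,0,0,0,0,0,-1],
)

```text
clock: 8.55
tool_pos: [545.3, -216.2, 141.8]
ee_rot: [0.55, -0.447, 0.442, -0.549]
force: [-1.4, 0.3, -1.1]
finger_gap: 87.8
```

```bash
python3 - <<'E'
from h import *
im,d=arm.capture("top");cv2.imwrite("pics/t4.png",cv2.resize(im[120:240,220:400],None,fx=4.4,fy=4.4,interpolation=cv2.INTER_CUBIC))
im,d=arm.capture("side");cv2.imwrite("pics/s4.png",cv2.resize(im[120:240,200:350],None,fx=5,fy=5,interpolation=cv2.INTER_CUBIC))
p=W(-121,0)
plan([*p,76],YAW+np.pi/2)
look(["stop_grip","stop_hinge"])
E
```

```text
clk 8.65 tcp [ 547.  -216.9  144.2] gap 88.2 F [-0.4  0.2  0.7] j [-0.42  0.18  1.89  0.    1.08 -0.63]
turn [-2.80e-03 -3.14e+00 -3.50e-03] shift cur [ 2.1 68.2 -0.4] shift in target axes [-2.  68.2  0.6]
turn [ 0.0022  0.0016 -0.0018] shift cur [ 2.1 68.2 -0.4] shift in target axes [ 2.  68.2 -0.6]
R [[0.21, -0.003, 0.978], [-0.978, 0.001, 0.21], [-0.002, -1.0, -0.002]]
stop_grip top [250.  185.9] 0.69 atz [543.2 140.6  95. ]
stop_grip side [242.7 209.5] 0.79 atz [540.  131.2  95. ]
   tri [538.9 137.4 102. ] gap 8.5
stop_hinge top [267.4 184.9] 0.63 atz [552.6  83.3  66. ]
stop_hinge side [252.7 203.6] 0.51 atz [555.6  73.3  66. ]
   tri [549.1  81.7  78.5] gap 4.2
```

View pics/s4.png

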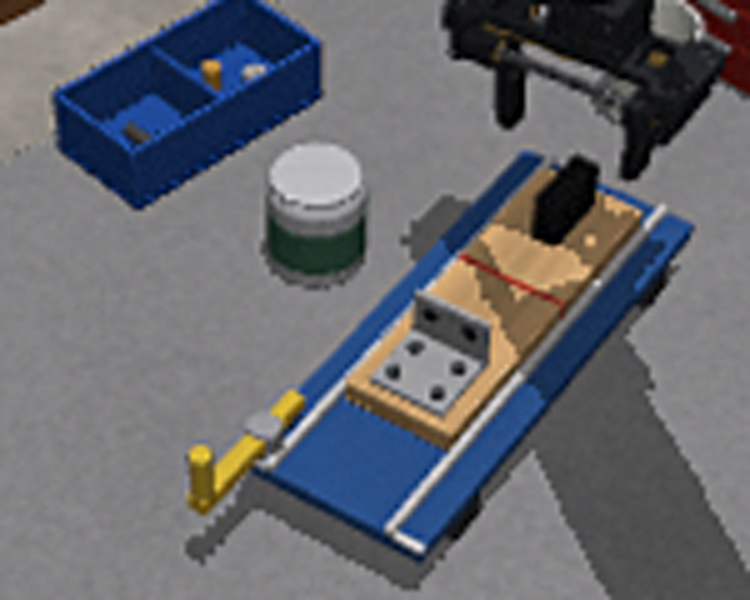

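View pics/t4.png

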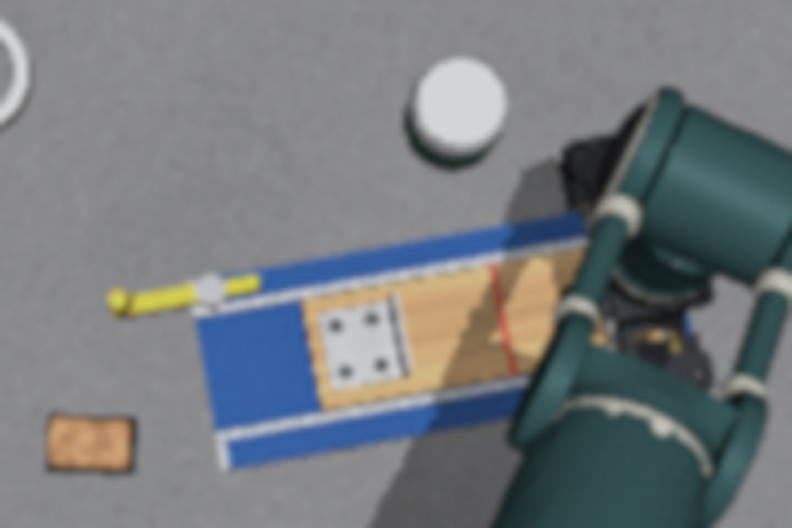

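Both views show the lever parallel to the stand, post at (200,475) in the side zoom and (120,300) in the top zoom. The open fingers straddle the grip block, so I'll descend and grip.

Call:
step_arm(
  series=[0,0,0,0,22,0,-1,0,0,0,0,22,0,-1,0,0,0,0,22,0,-1,0,0,0,0,0,0,-1,0,0,0,0,0,0,0.2,0,0,0,0,0,0,0.2,0,0,0,0,0,0,0.2,0,0,0,0,0,0,0.2,0,0,0,0,0,0,0.2],
)

```text
clock: 9.98
tool_pos: [547.9, -218.7, 79.9]
ee_rot: [-0.55, 0.445, -0.445, 0.55]
force: [0.7, -0.2, -0.0]
finger_gap: 40.3
```

```bash
python3 - <<'E'
from h import *
p=W(-121,0)
plan([*p,76],YAW+np.pi/2)
im,d=arm.capture("side");cv2.imwrite("pics/s5.png",cv2.resize(im[120:220,250:360],None,fx=6,fy=6,interpolation=cv2.INTER_CUBIC))
E
```

```text
clk 9.975 tcp [ 547.9 -218.7   79.9] gap 40.3 F [ 0.7 -0.2 -0. ] j [-0.42  0.25  1.93  0.    0.96 -0.63]
turn [-2.0000e-04  3.1414e+00 -3.0000e-04] shift cur [ 0.   3.9 -1.1] shift in target axes [-0.   3.9  1.1]
turn [-0.0002 -0.0002  0.0002] shift cur [ 0.   3.9 -1.1] shift in target axes [ 0.   3.9 -1.1]
R [[0.208, 0.0, 0.978], [-0.978, -0.0, 0.208], [0.0, -1.0, 0.0]]
```

View pics/s5.png

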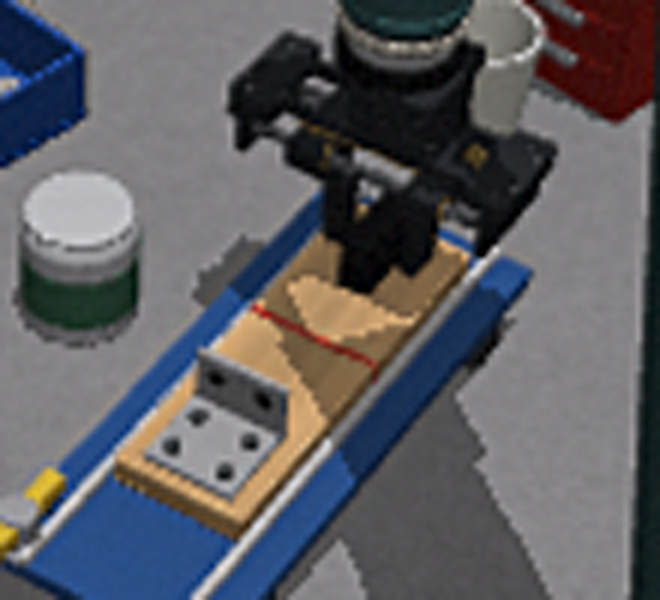

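Call:
step_arm(
  series=[0,0,0,0,2,0,0.4,0,0,0,0,0,0,0.6,0,0,0,0,0,0,1,0,0,0,0,0,0,1,0,0,0,0,0,0,1,0,0,0,0,0,0,1],
)

```text
clock: 10.78
tool_pos: [547.6, -218.6, 77.4]
ee_rot: [0.55, -0.445, 0.445, -0.55]
force: [-1.6, -0.3, -2.9]
finger_gap: 23.9
```

```bash
python3 - <<'E'
from h import *
plan([*W(115,0),78],YAW+np.pi/2)
im,d=arm.capture("side");cv2.imwrite("pics/s6.png",cv2.resize(im[120:220,250:360],None,fx=6,fy=6,interpolation=cv2.INTER_CUBIC))
E
```

```text
clk 10.775 tcp [ 547.6 -218.6   77.4] gap 23.9 F [-1.6 -0.3 -2.9] j [-0.42  0.25  1.94 -0.    0.95 -0.63]
turn [5.0000e-04 3.1415e+00 7.0000e-04] shift cur [-235.8   -0.6   -0.8] shift in target axes [235.8  -0.6   0.8]
turn [ 0.0005 -0.0001 -0.0003] shift cur [-235.8   -0.6   -0.8] shift in target axes [-235.8   -0.6   -0.8]
R [[0.209, -0.001, 0.978], [-0.978, 0.0, 0.209], [-0.0, -1.0, -0.0]]
```

View pics/s6.png

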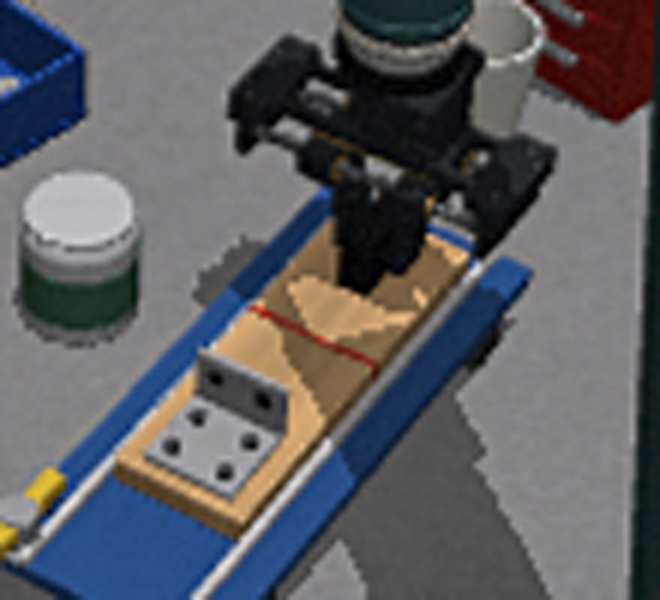

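Call:
step_arm(
  series=[0,0,0,-6,0,0,1,0,0,0,-12,0,0,1,0,0,0,-14,0,0,1,0,0,0,-14,0,0,1,0,0,0,-14,0,0,1],
)

```text
clock: 11.45
tool_pos: [535.0, -158.7, 77.7]
ee_rot: [-0.55, 0.445, -0.445, 0.55]
force: [0.3, -2.0, -2.0]
finger_gap: 23.9
```

```bash
python3 - <<'E'
from h import *
plan([*W(115,0),78],YAW+np.pi/2)
print(inS(arm.sense()["tool_pos"]))
E
```

```text
clk 11.45 tcp [ 535.  -158.7   77.7] gap 23.9 F [ 0.3 -2.  -2. ] j [-0.33  0.2   2.    0.    0.94 -0.54]
turn [-2.0000e-04 -3.1414e+00 -1.0000e-04] shift cur [-174.6   -0.3   -1. ] shift in target axes [174.6  -0.3   1. ]
turn [ 0.      0.0002 -0.0001] shift cur [-174.6   -0.3   -1. ] shift in target axes [-174.6   -0.3   -1. ]
R [[0.209, -0.0, 0.978], [-0.978, 0.0, 0.209], [-0.0, -1.0, -0.0]]
[-59.61667117  -1.00379951]
```

Low forces; continue.

Call:
step_arm(
  series=[0,0,0,-14,0,0,1,0,0,0,-16,0,0,1,0,0,0,-16,0,0,1,0,0,0,-16,0,0,1,0,0,0,-16,0,0,1,0,0,0,-16,0,0,1,0,0,0,-16,0,0,1],
)

```text
clock: 12.32
tool_pos: [512.4, -51.5, 77.9]
ee_rot: [-0.55, 0.445, -0.445, 0.55]
force: [0.8, -2.7, -1.6]
finger_gap: 23.7
```

```bash
python3 - <<'E'
from h import *
plan([*W(115,0),78],YAW+np.pi/2)
print(inS(arm.sense()["tool_pos"]))
im,d=arm.capture("side");cv2.imwrite("pics/s7.png",cv2.resize(im[120:240,220:350],None,fx=5,fy=5,interpolation=cv2.INTER_CUBIC))
E
```

```text
clk 12.325 tcp [512.4 -51.5  77.9] gap 23.7 F [ 0.8 -2.7 -1.6] j [-0.15  0.12  2.09 -0.    0.92 -0.36]
turn [-6.0000e-04  3.1415e+00 -7.0000e-04] shift cur [-65.1  -0.1  -1.3] shift in target axes [65.1 -0.1  1.3]
turn [-0.0004 -0.0001  0.0004] shift cur [-65.1  -0.1  -1.3] shift in target axes [-65.1  -0.1  -1.3]
R [[0.209, 0.0, 0.978], [-0.978, -0.0, 0.209], [0.0, -1.0, 0.0]]
[49.94515093 -1.25297726]
```

View pics/s7.png

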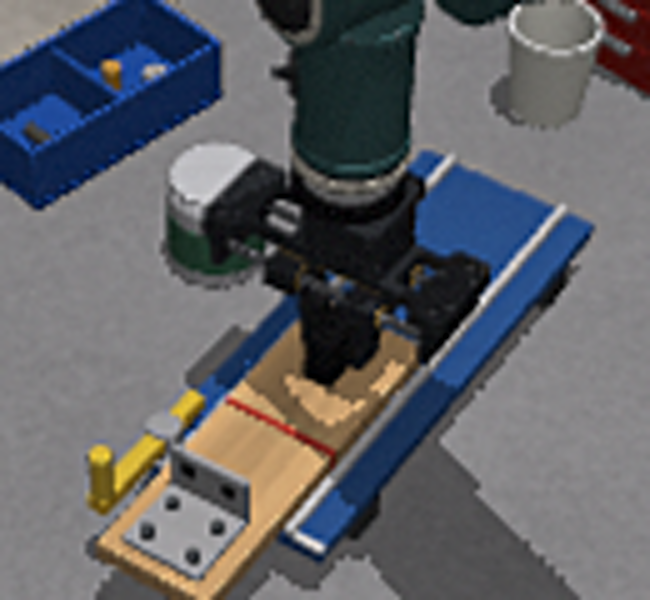

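Call:
step_arm(
  series=[0,0,0,-12,0.4,0,1,0,0,0,-12,0.4,0,1,0,0,0,-12,0.2,0,1,0,0,0,-12,0,0,1,0,0,0,-8,0,0,1,0,0,0,-2,0,0,1,0,0,0,0,0,0,1],
)

```text
clock: 13.25
tool_pos: [501.1, 4.5, 77.5]
ee_rot: [-0.549, 0.444, -0.445, 0.55]
force: [2.2, -3.7, 4.7]
finger_gap: 23.6
```

```bash
python3 - <<'E'
from h import *
plan([*W(115,0),78],YAW+np.pi/2)
print(inS(arm.sense()["tool_pos"]))
for n,s in(("side",5),("top",4.4)):
    im,d=arm.capture(n);cv2.imwrite(f"pics/{n}full8.png",im)
    im=im[140:260,210:330] if n=="side" else im[120:240,200:340]
    cv2.imwrite(f"pics/{n}8.png",cv2.resize(im,None,fx=5,fy=5,interpolation=cv2.INTER_CUBIC))
look(["mark","edge","board_grip"])
E
```

```text
clk 13.25 tcp [501.1   4.5  77.5] gap 23.6 F [ 2.2 -3.7  4.7] j [-0.04  0.1   2.12 -0.    0.92 -0.25]
turn [ 9.0000e-04 -3.1414e+00  2.6000e-03] shift cur [-7.9 -0.5 -1.9] shift in target axes [ 7.9 -0.5  1.9]
turn [-0.0016  0.0002  0.0006] shift cur [-7.9 -0.5 -1.9] shift in target axes [-7.9 -0.5 -1.9]
R [[0.209, 0.002, 0.978], [-0.978, -0.0, 0.209], [0.001, -1.0, 0.002]]
[107.06709528  -1.90785638]
mark top [269.3 199.8] 0.96 atz [503.7  75.7  50. ]
mark side [267.2 221.2] 0.65 atz [474.9  81.9  50. ]
   tri [500.   70.5  20.4] gap 18.6
edge top [265.  206.7] 0.69 atz [479.6  89.7  50. ]
edge side [266.  221.8] 0.96 atz [475.8  86.6  50. ]
   tri [477.7  88.2  50.3] gap 4.9
board_grip top [290.5 197.5] 0.58 atz [508.6   4.4  89. ]
board_grip side [275.7 194.6] 0.8 atz [516.4   2.2  89. ]
   tri [509.4   6.1  97. ] gap 4.6
```

View pics/side8.png

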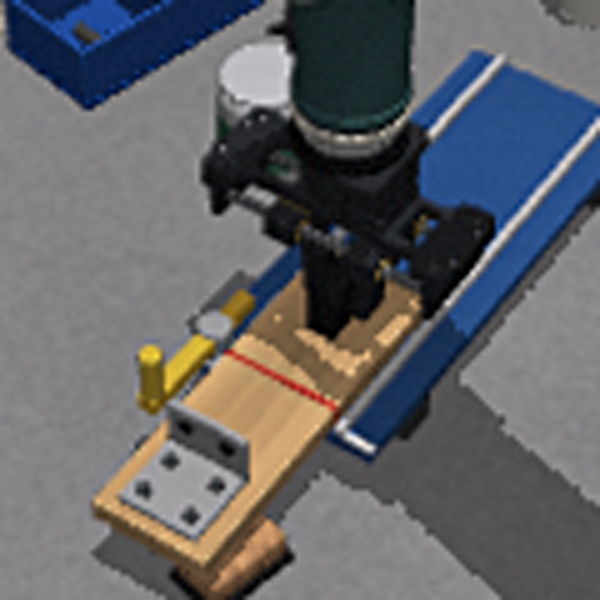

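View pics/top8.png

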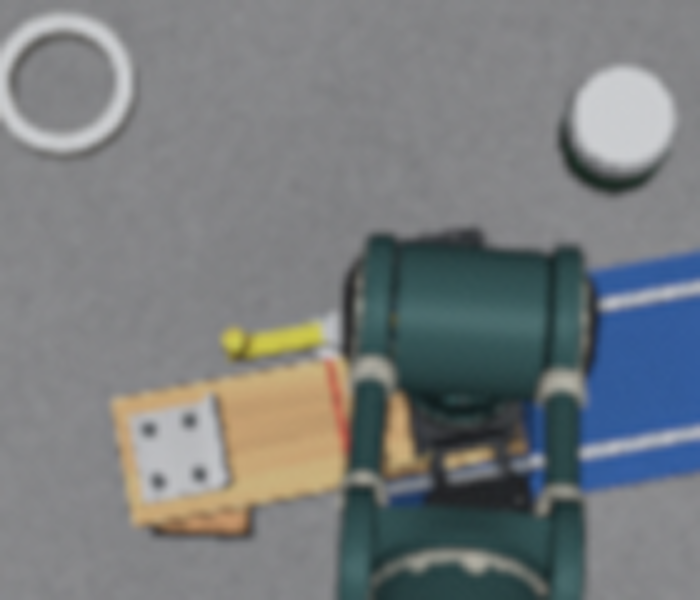

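```bash
python3 - <<'E'
from h import *
z=lambda x,y,o:np.array([(x+.5)/5-.5+o[0],(y+.5)/5-.5+o[1]])
S=(210,140);T=(200,120)
for n,c,uv,h in[("front side A","side",zs(166,433),50),("front side B","side",zs(388,550),50),("front side B s4","side",z(424,557,(200,120)),50),("front side A s4","side",z(262,467,(200,120)),50),
 ("front top A","top",zt(197,312),50),("front top B","top",zt(229,469),50),
 ("mark side","side",z(337,408,S),68),("mark side","side",z(228,351,S),68),
 ("mark top","top",z(328,362,T),68),("mark top","top",z(346,450,T),68),
 ("nose top","top",z(112,402,T),68),("nose top","top",z(136,525,T),68),("nose side","side",z(94,507,S),68),("nose side","side",z(204,560,S),68)]:
    print(n,np.round(inS(atz(c,uv,h)),1))
# red mask centre line
for n,lo in(("side",(255,205,285,225)),("top",(262,185,275,215))):
    im=cv2.imread(f"pics/{n}full8.png").astype(int);x0,y0,x1,y1=lo
    r=im[y0:y1,x0:x1];m=(r[...,2]-r[...,1]).clip(0)
    ys,xs=np.nonzero(m>70);
    # weighted fit
    for X,Y in zip(xs,ys): pass
    P=np.array([inS(atz(n,(x+x0,y+y0),68)) for x,y in zip(xs,ys)]);w=m[ys,xs]
    k=(abs(P[:,1])<40)
    print(n,"red n",k.sum(),"x",np.average(P[k,0],weights=w[k]),P[k,0].std(),"ymean",P[k,1].mean())
for n in("side","top"):
    im=cv2.imread(f"pics/{n}full8.png");c=im[195:250,220:300] if n=="side" else im[180:230,240:320]
    cv2.imwrite(f"pics/{n}8z.png",cv2.resize(c,None,fx=10,fy=10,interpolation=cv2.INTER_CUBIC))
E
```

```text
front side A [192.3 -71.9]
front side B [191.8  77.8]
front side B s4 [190.7  77.6]
front side A s4 [187.7 -55.3]
front top A [187.  -53.9]
front top B [184.6  71.1]
mark side [182.2  42.4]
mark side [182.3 -45.4]
mark top [185.2 -45.8]
mark top [184.   15.4]
nose top [333.7 -45.6]
nose top [331.9  39.4]
nose side [336.1 -40.5]
nose side [330.2  40.9]
side red n 32 x 182.2528167374975 1.6498943239154493 ymean 1.0482654380419292
top red n 13 x 184.18547650778203 0.9093431323002 ymean -14.423560706030422
```

View pics/side8z.png

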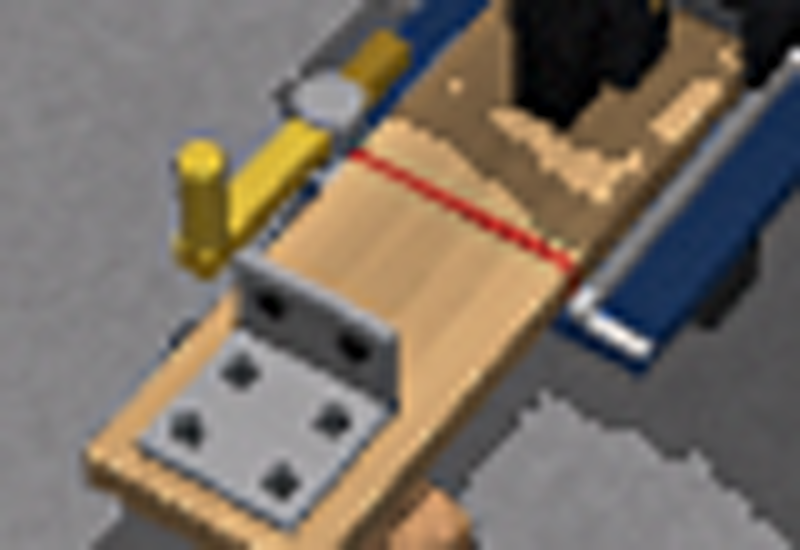

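View pics/top8z.png

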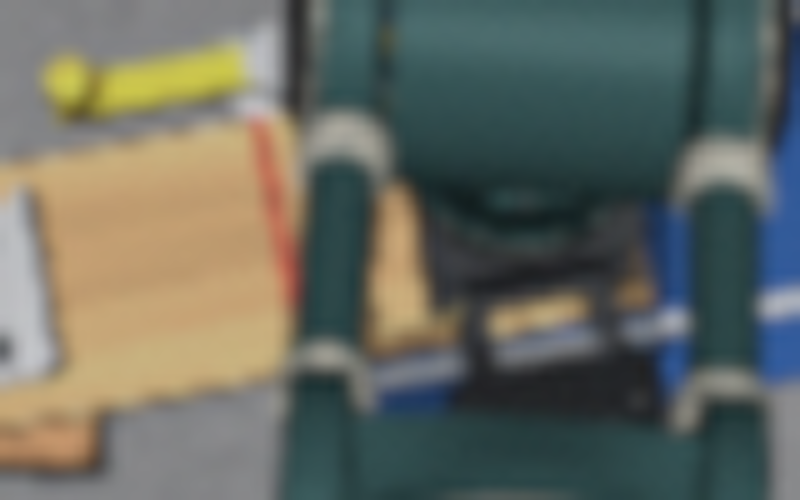

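```bash
python3 - <<'E'
from h import *
for n in("top","side"):
    im=cv2.imread(f"pics/{n}0.png").astype(np.float32)
    for nm,ys,x0 in(("front lane",range(-20,45,3),190),("front stripe",range(52,74,3),190),("rear",range(-40,41,4),-190),("sidewall+y",None,75),("sidewall-y",None,-75)):
        t=np.arange(-25,25,.5);prof=[]
        for a in (ys if ys is not None else range(-150,150,10)):
            pts=np.array([proj(n,[*(W(x0+d,a) if ys is not None else W(a,x0+d)),50]) for d in t],np.float32)
            prof.append(cv2.remap(im,pts[:,0][None],pts[:,1][None],cv2.INTER_LINEAR)[0])
        m=np.mean(prof,0);print(n,nm,[(float(tt),int(v[0]),int(v[2])) for tt,v in zip(t[::6],m[::6])])
        for ch,s in(("B-R",m[:,0]-m[:,2]),("gray",m.mean(1))):
            g=np.gradient(s);i=np.argsort(-abs(g))[0];print("   ",ch,"max grad at",t[i],round(float(g[i]),1))
# post
for c,uv in(("top",np.array([240,180])+np.array([70.5,82.5])/10-.5),("side",np.array([220,195])+np.array([200.5,154.5])/10-.5)):
    print("post",c,inS(atz(c,uv,112)))
E
```

```text
top front lane [(-25.0, 161, 61), (-22.0, 161, 61), (-19.0, 162, 62), (-16.0, 162, 62), (-13.0, 162, 62), (-10.0, 162, 61), (-7.0, 162, 62), (-4.0, 160, 71), (-1.0, 154, 94), (2.0, 144, 118), (5.0, 139, 132), (8.0, 137, 135), (11.0, 137, 135), (14.0, 137, 134), (17.0, 137, 134), (20.0, 137, 134), (23.0, 138, 135)]
    B-R max grad at -0.5 -6.1
    gray max grad at -0.5 1.7Traceback (most recent call last):
  File "<stdin>", line 7, in <module>
  File "h.py", line 9, in proj
    p=arm.camera_params(n);K=p["camera_matrix"];T=p["camera_from_world"]
ValueError: time passes only in moves, steps and waits
```

```bash
sed -i 's/arm.camera_params(n)/CP(n)/' h.py; cat > cp.py <<'E'
import functools
from station import arm
@functools.lru_cache(None)
def CP(n): return arm.camera_params(n)
E
sed -i '1i from cp import CP' h.py
python3 - <<'E'
from h import *
for n in("top","side"):
    im=cv2.imread(f"pics/{n}0.png").astype(np.float32)
    for nm,ys,x0 in(("front lane",range(-20,45,3),190),("front stripe",range(52,74,3),190),("rear",range(-40,41,4),-190),("side+y",None,75),("side-y",None,-75)):
        t=np.arange(-25,25,.5);prof=[]
        for a in (ys if ys is not None else range(-150,150,10)):
            pts=np.array([proj(n,[*(W(x0+d,a) if ys is not None else W(a,x0+d)),50]) for d in t],np.float32)
            prof.append(cv2.remap(im,pts[:,0][None],pts[:,1][None],cv2.INTER_LINEAR)[0])
        m=np.mean(prof,0);print(n,nm,[(float(tt),int(v[0]),int(v[2])) for tt,v in zip(t[14:86:4],m[14:86:4])])
for c,uv in(("top",np.array([240,180])+np.array([70.5,82.5])/10-.5),("side",np.array([220,195])+np.array([200.5,154.5])/10-.5)):
    print("post",c,inS(atz(c,uv,112)))
E
```

```text
top front lane [(-18.0, 162, 62), (-16.0, 162, 62), (-14.0, 162, 62), (-12.0, 162, 61), (-10.0, 162, 61), (-8.0, 162, 61), (-6.0, 162, 64), (-4.0, 160, 71), (-2.0, 156, 85), (0.0, 150, 103), (2.0, 144, 118), (4.0, 140, 129), (6.0, 138, 134), (8.0, 137, 135), (10.0, 137, 135), (12.0, 137, 135), (14.0, 137, 134), (16.0, 137, 134)]
top front stripe [(-18.0, 157, 66), (-16.0, 157, 66), (-14.0, 157, 68), (-12.0, 158, 73), (-10.0, 160, 86), (-8.0, 165, 110), (-6.0, 172, 136), (-4.0, 178, 158), (-2.0, 177, 168), (0.0, 169, 164), (2.0, 156, 154), (4.0, 145, 143), (6.0, 140, 137), (8.0, 138, 135), (10.0, 137, 135), (12.0, 137, 134), (14.0, 137, 134), (16.0, 137, 134)]
top rear [(-18.0, 136, 133), (-16.0, 136, 134), (-14.0, 136, 134), (-12.0, 137, 134), (-10.0, 137, 134), (-8.0, 137, 134), (-6.0, 137, 133), (-4.0, 137, 128), (-2.0, 140, 117), (0.0, 143, 101), (2.0, 147, 82), (4.0, 149, 65), (6.0, 151, 55), (8.0, 151, 52), (10.0, 151, 52), (12.0, 151, 52), (14.0, 151, 52), (16.0, 151, 56)]
top side+y [(-18.0, 159, 52), (-16.0, 159, 52), (-14.0, 160, 53), (-12.0, 159, 52), (-10.0, 159, 53), (-8.
[... 1504 characters left out ...]
8.0, 130, 35), (-16.0, 131, 37), (-14.0, 131, 39), (-12.0, 130, 39), (-10.0, 131, 40), (-8.0, 132, 40), (-6.0, 134, 40), (-4.0, 132, 39), (-2.0, 116, 33), (0.0, 88, 23), (2.0, 67, 23), (4.0, 61, 41), (6.0, 64, 60), (8.0, 67, 68), (10.0, 68, 70), (12.0, 81, 82), (14.0, 110, 110), (16.0, 129, 128)]
side side-y [(-18.0, 127, 127), (-16.0, 128, 127), (-14.0, 128, 127), (-12.0, 128, 128), (-10.0, 128, 128), (-8.0, 128, 130), (-6.0, 128, 132), (-4.0, 128, 127), (-2.0, 129, 105), (0.0, 130, 74), (2.0, 130, 49), (4.0, 130, 37), (6.0, 129, 35), (8.0, 129, 36), (10.0, 128, 35), (12.0, 127, 32), (14.0, 127, 31), (16.0, 136, 51)]
post top [243.13146145 -64.75819772]
post side [241.47256108 -64.39125204]
```

Averaged over both cameras, with each corrected for its own stand offset, the red line is about 6 mm short of the edge.

Call:
step_arm(
  series=[0,0,0,-3,0.2,0,1,0,0,0,-3,0.2,0,1,0,0,0,0,0,0,1,0,0,0,0,0,0,1,0,0,0,0,0,0,1],
)

```text
clock: 14.28
tool_pos: [500.3, 9.5, 77.4]
ee_rot: [-0.549, 0.444, -0.446, 0.55]
force: [2.3, -6.8, 8.3]
finger_gap: 23.7
```

```bash
cat > chk.py <<'E'
from h import *
import sys
k=sys.argv[1]
plan([*W(115,0),78],YAW+np.pi/2)
print(inS(arm.sense()["tool_pos"]))
for n,lo,off in(("side",(255,205,285,228),(-1,-.5)),("top",(258,185,273,215),(-.4,-3.3))):
    im,d=arm.capture(n);cv2.imwrite(f"pics/{n}full{k}.png",im)
    c=im[185:255,215:300] if n=="side" else im[170:230,230:320]
    cv2.imwrite(f"pics/{n}{k}.png",cv2.resize(c,None,fx=8,fy=8,interpolation=cv2.INTER_CUBIC))
    im=im.astype(int);x0,y0,x1,y1=lo
    r=im[y0:y1,x0:x1];m=(r[...,2]-r[...,1]).clip(0);ys,xs=np.nonzero(m>70);w=m[ys,xs]
    P=np.array([inS(atz(n,(x+x0,y+y0),68)) for x,y in zip(xs,ys)])-off
    q=(abs(P[:,1])<40)&(abs(P[:,0]-190)<12)
    print(n,q.sum(),"mark-edge x",round(np.average(P[q,0],weights=w[q])-190,2),"slope",np.round(np.polyfit(P[q,1],P[q,0],1),3))
look(["mark","edge"])
E
python3 chk.py 9
```

```text
clk 14.275 tcp [500.3   9.5  77.4] gap 23.7 F [ 2.3 -6.8  8.3] j [-0.03  0.1   2.12 -0.    0.92 -0.24]
turn [-2.5000e-03  3.1415e+00 -3.1000e-03] shift cur [-2.9 -0.6 -2.1] shift in target axes [ 2.9 -0.6  2.1]
turn [-0.002  -0.0001  0.0016] shift cur [-2.9 -0.6 -2.1] shift in target axes [-2.9 -0.6 -2.1]
R [[0.209, 0.002, 0.978], [-0.978, -0.001, 0.209], [0.002, -1.0, 0.002]]
[112.09174754  -2.10265722]
side 36 mark-edge x -1.69 slope [-2.1000e-02  1.8836e+02]
top 9 mark-edge x -0.08 slope [1.50000e-02 1.90083e+02]
mark top [261.3 203. ] 0.7 atz [492.  102.8  50. ]
mark side [264.8 224.6] 0.71 atz [469.9  97.8  50. ]
   tri [485.4  96.9  38. ] gap 20.3
edge top [267.3 207. ] 0.75 atz [478.8  81.9  50. ]
edge side [266. 215.] 0.86 atz [497.2  66.2  50. ]
   tri [477.2  82.5  80.4] gap 4.1
```

View pics/side9.png

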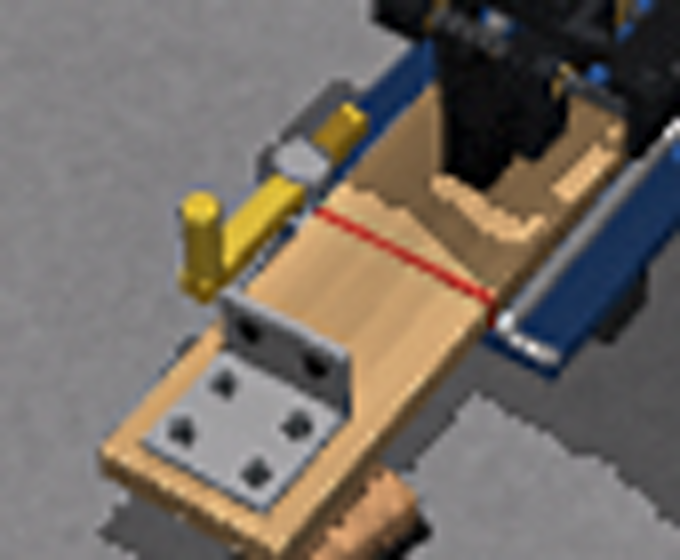

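View pics/top9.png

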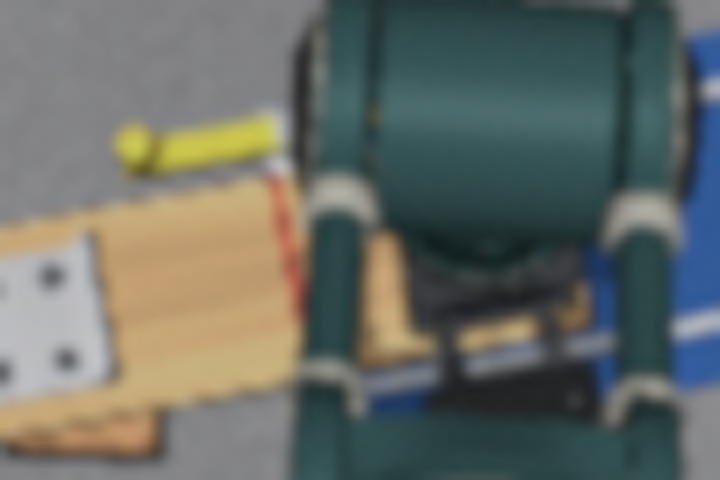

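Call:
step_arm(
  series=[0,0,0,-1,0,0,1,0,0,0,0,0,0,1,0,0,0,0,0,0,1,0,0,0,0,0,0,1,0,0,0,0,0,0,1],
)

```text
clock: 15.2
tool_pos: [500.2, 10.2, 77.5]
ee_rot: [-0.55, 0.444, -0.446, 0.55]
force: [1.4, -8.2, 7.8]
finger_gap: 23.6
```

```bash
python3 chk.py 10
```

```text
clk 15.2 tcp [500.2  10.2  77.5] gap 23.6 F [ 1.4 -8.2  7.8] j [-0.03  0.1   2.13 -0.    0.92 -0.24]
turn [-0.0033  3.1416 -0.0033] shift cur [-2.2 -0.5 -2.2] shift in target axes [ 2.2 -0.5  2.2]
turn [-0.0021 -0.      0.0021] shift cur [-2.2 -0.5 -2.2] shift in target axes [-2.2 -0.5 -2.2]
R [[0.209, 0.002, 0.978], [-0.978, -0.002, 0.209], [0.002, -1.0, 0.002]]
[112.79424312  -2.15316793]
side 36 mark-edge x -0.97 slope [-2.00000e-03  1.89123e+02]
top 12 mark-edge x 0.51 slope [1.00000e-03 1.90521e+02]
mark top [259.6 206.5] 0.32 atz [479.8 108.2  50. ]
mark side [264.4 221.2] 0.76 atz [481.4  88.7  50. ]
   tri [473.2 103.9  71.7] gap 11.0
edge top [266.7 207.1] 0.67 atz [478.4  83.9  50. ]
edge side [265.6 218.1] 0.95 atz [488.3  76.6  50. ]
   tri [477.9  84.5  65.5] gap 2.9
```

```bash
python3 - <<'E'
from station import arm
print(arm.hand_in()); s=arm.sense(); print(s["clock"],s["force"],s["finger_gap"],s["tool_pos"])
E
```

```text
the job is handed in; nothing more can be done
None
the job is handed in; nothing more can be done
```

I opened the lever, slid the board out until its red line was over the stand's front edge, and handed the job in at about 15 s of the 51 s allowed. The gripper was still holding the board. The hand-in reports no verdict.

- **Lever:** I swung it with the fingers loosely around the post until it stopped moving and the force rose, which I took as its end stop. Both cameras then showed it parallel to the stand. The board was still about 236 mm back at that point.
- **Slide:** I gripped the tail block and slid the board along the lane without lifting it. Forces stayed low, under 12 N at the tool.
- **Red line:** My last measurements put it at −1.0 mm (side camera) and +0.5 mm (top camera) from the edge; the limit is 7 mm.
- **Board:** It was square to the edge and the tool tilt was about 0.003 rad. At the second-last stop the board looked flat. I took its centring (within about 2 mm) from the guides and the pictures.
- **Hold:** The block was gripped at a 23.6 mm opening. The last reading showed about 8 N upward on the tool, so the gripper was holding the tail down.
- **Bystanders:** None of those in view in the later pictures had visibly moved; I did not measure their positions.

**Disagreements:**
- The network's "mark" and "edge" points scattered by 10–20 mm near the end. I used the red-line pixels and edge profiles instead.
- The two cameras differed by about 1.5 mm on the red line.
- The tool ended about 2 mm off the lane's middle line as I had fitted it. That is most likely a small error in my stand angle, and the board stayed between the guides.

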